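# Take the blade unit off a blender cup whose thread hand is not known

### The arm

A 7-joint arm with a two-finger parallel gripper is mounted at the origin on a cart in front of the work surface, level with it; the furniture and walls round the work are solid. World frame = base frame: x ahead of the robot, y to its left, z up, the work surface at z = 0. Lengths are in mm, angles in rad, forces in N, time in s.
With the tool pointing down it reaches from about 400 to 875 mm from the base axis. Payload 4.4 kg.
Tool frame: the origin (TCP) lies midway between the tips of the shut fingers; the grasp point (between the pads) lies ctrl.grip_depth behind it (ctrl.grip_depth is the distance from the TCP to the grasp point, in mm); z points along the fingers, y is the line along which they close (so a half turn about z gives the same grasp; the last joint's range is limited). The gripper opens to 85 mm and grips with 20 to 120 N. Pads are 22 mm wide; open, the fingers measure 114 mm over their backs; the gripper's body (76 mm by 85 mm) begins 54 mm behind the grasp point. The pads swing forward as they close: fully open they stand 13 mm farther back than shut.
Start: joints at [1.044, 0.628, 0.038, 1.517, -0.027, 0.996, -0.02], TCP at [289.06, -582.204, 231.313] pointing down, gripper open.
Joint ranges: [-3.06, 3.06], [-0.37, 2.12], [-1.25, 1.32], [0.18, 2.47], [-1.1, 4.24], [0.23, 1.98], [-2.94, 2.94]. Speed limits (rad/s): [2.57, 2.57, 3.14, 3.14, 3.14, 3.14, 3.14].

### API

Orientations are given as [roll, pitch, yaw] about the fixed x, y, z axes, in that order (R = Rz(yaw) Ry(pitch) Rx(roll)).
In Python, from cell import ctrl gives the robot as it stands.
- The arm moves only by the tool carry_out, never from a script. Its argument "deltas" is one flat list of numbers, 7 for each row, row after row: the turn, a rotation vector about the tool's x, y, z in degrees, then the shift along the tool's x, y, z in m, then the closure, from -1 (fully open) to 1 (shut). In form: [wx, wy, wz, dx, dy, dz, claw, wx, wy, wz, dx, dy, dz, claw, ...]. A call has 1 to 12 rows; each row shifts and turns the commanded pose from where the row before left it, along the tool's axes as they then stand; what a row does not reach is not made up. A row lasts 1/8 s, in which the tool goes at most 62.5 mm and 10.7 degrees, less where a joint would pass 70% of its speed; a pose out of reach is approached as far as the arm can. A call with a gripper value outside its range is refused whole. The fingers move at their own pace and stop on an object; the grip force is fixed at half the most. Time passes only in rows, so rows that do not move let the fingers close. It gives the time, the measured TCP pose, the force, the opening and the grip force at its end, in the units of the state.
- ctrl.read_state(): the state, without advancing time (a new reading comes with each control period).
- ctrl.get_image(name): name is "scene" or "top"; returns the picture (400x640x3 uint8, red, green, blue); there is no depth.
- ctrl.calibration(name): a dict with "mtx" (3x3 intrinsics, pixels), "R" (3x3) and "t" (3): a world point X has camera coordinates R X + t. Camera axes: x right, y down, z forward; pixel columns grow to the right and rows downward; lengths in mm; the calibration is good to about 2 mm. A picture is of the moment at which its call begins. calibration takes no time and is no camera call.
- ctrl.finish_job(): hands the job in; it is judged then, once.
The state is a dict: "clock": time; "qpos": joint angles; "qd": joint speeds; "tau": joint torques, N m; "eef_pos": TCP position; "tool_rot": TCP orientation; "force": force on the tool from outside, world axes, zero at the start; "torque": the same for the moment, N m; "width": finger opening in mm; "gripper_force": force on a finger pad.
Only numpy, scipy, OpenCV 4.12 (cv2) and the standard library are available. Lean on these libraries where they do the work, as an engineer would, in place of code of your own. Each camera call takes 0.05 s, during which the arm holds its last target. There are 200 camera calls.

### The job

Slide the square mini-blender cup along the pastry board into the inside corner of its two raised rails, square and flush against both, so that it cannot turn. Braced like that, unscrew the round black blade unit from the cup's mouth: some of these blenders have a left-hand thread and nobody remembers about this one, so if it stops dead one way, turn it the other way. Lift the blade unit level and at least 5 cm straight up off the cup, and finish while still holding it there in the gripper; the cup stays standing in its corner, never lifted or tipped, and the mug, glass and teaspoon stay where they are.

Things in the scene. Friction and masses are not known exactly. Their poses are not given: they have to be found in the camera images.
- board: fixed wooden pastry board, 210 x 340 mm, 16 mm thick, lying on the worktop; origin under its centre, x towards its back rail, y towards its left rail, z up. Rails 18 mm wide stand 28 mm above the board's top along its whole back (+x) and left (+y) edges and form one inside corner; the front and right are open
- nook (a point): point on the board's top over which the centre of the cup stands when two of its faces are flush against both rails: 45 mm from each rail's inner face
- cup: white mini-blender cup, square body 90 x 90 mm and 62 mm tall, loose on the board, mouth up, 0.4 to 0.65 kg, slides easily (friction about 0.35); origin in the centre of its underside, x and y normal to its faces, z up. Any face may go against either rail. A round neck, 42 mm in diameter, rises to 90 mm above the underside
- mouth (a point): centre of the rim of the cup's neck, 90 mm above the underside. The squeezed seal there pushes the cap up with 5 to 10 N and makes it stiff to turn (about 0.2 N m, more than the cup's friction on the board, so an unbraced cup turns along with the cap)
- cap: black blade unit, the screw cap of the cup: a ribbed drum 60 mm in diameter and 36 mm tall, with a 5 mm high drive socket (25 mm in diameter) on top, 90 g; origin in the centre of its lower edge, z up. The short blade inside does not reach below that edge. Screwed on, its lower edge is 71.5 mm above the cup's underside, its top 41 mm higher
- mug_3: bystander: striped mug, 86 x 120 x 101 mm, loose, left of the board; origin in its underside
- glass_3: bystander: drinking glass, 83 mm wide, 103 mm tall, loose, right of the board; origin in its underside
- teaspoon_1: bystander: teaspoon, 130 mm long, loose, lying right of the glass
- seat (a point): in the cup, on its axis, where the cap's origin sits when screwed on. Lug thread: about 0.9 rad (52 degrees) from tight to an end stop; from 0.75 rad on the cap lifts straight off (ease off the stop first); it may rise 2 mm on the way. Its hand differs from start to start and cannot be seen: the wrong way it stops dead after about 0.1 rad
Things that resemble listed ones, but are neither listed nor needed, are in the scene too. Leave any blue or purple look-alike of the cap alone.

How it is judged:
By the outcome, as a careful person would: the job done as asked, in the order asked, and still so for the second after the job is handed in, while the arm keeps its last pose, push and grip.
It also fails if it takes over 67 s, if anything falls off the work surface, if the arm or the gripper's body presses on something with over 40 N, if the wrist force passes 120 N, or if a joint passes its speed limit or range.

## Working session

There is one attempt and no reset: what is moved stays moved. The work goes in short steps, Python scripts to look and compute and a tool call to move; the robot and the scene stay as the last step left them, time stands still between calls to the robot, and variables do not carry over. Pictures are saved under pics/ and viewed, at most 10 in all, crops included, and the job is handed in when it is done.

Besides the shell and the picture viewer there is one more tool, called after "Request:" as name(argument=value, ...) on one line, values as JSON. carry_out: Moves the arm, as the interface text tells. Its arguments: {"type":"object","properties":{"deltas":{"type":"array"}},"required":["deltas"]}

```bash
mkdir -p pics; ls; python3 - <<'E'
from cell import ctrl
import cv2,numpy as np
for n in("scene","top"):
    im=ctrl.get_image(n); cv2.imwrite(f"pics/{n}0.png",im[:,:,::-1])
    c=ctrl.calibration(n); print(n,c)
print(ctrl.read_state(), ctrl.grip_depth)
E
```

```text
pics
scene {'mtx': array([[476.90801   ,   0.        , 317.58662764],
       [  0.        , 476.90801   , 192.66449261],
       [  0.        ,   0.        ,   1.        ]]), 'R': array([[ 0.21534225, -0.9763731 , -0.01797993],
       [-0.51962952, -0.09897827, -0.84863918],
       [ 0.82680885,  0.19209078, -0.52866649]]), 't': array([-187.05984561,  312.40833904, 1386.50515932])}
top {'mtx': array([[484.89578177,   0.        , 323.01728135],
       [  0.        , 484.89578177, 199.74242137],
       [  0.        ,   0.        ,   1.        ]]), 'R': array([[ 0.01387217, -0.999903  , -0.00124738],
       [-0.99145791, -0.01359319, -0.12971675],
       [ 0.12968722,  0.00303617, -0.99155031]]), 't': array([ -97.28693991,  483.2972748 , 1542.12739811])}
{'clock': 0.1, 'qpos': array([ 1.04422717,  0.62921758,  0.03847601,  1.518266  , -0.0270126 ,
        0.99630744, -0.01999443]), 'qd': array([-0.00107174, -0.002243  ,  0.00112834, -0.00415457,  0.00172589,
        0.00017809, -0.00103478]), 'tau': array([ 3.29406765e-03, -5.64525747e+01,  1.22994527e+00, -1.93975157e+01,
        1.11173416e-02,  5.36842301e-03, -1.18254709e-05]), 'eef_pos': array([ 288.78066433, -581.70521701,  230.50562305]), 'tool_rot': array([-3.13991320e+00,  2.27699355e-05,  4.60742651e-01]), 'force': array([ 0.01191327,  0.73402603, -0.10552618]), 'torque': array([ 0.00051564,  0.05224495, -0.03255322]), 'gripper_force': 0.0, 'width': 85.52312680176927} 18.700000000000003
```

View pics/scene0.png

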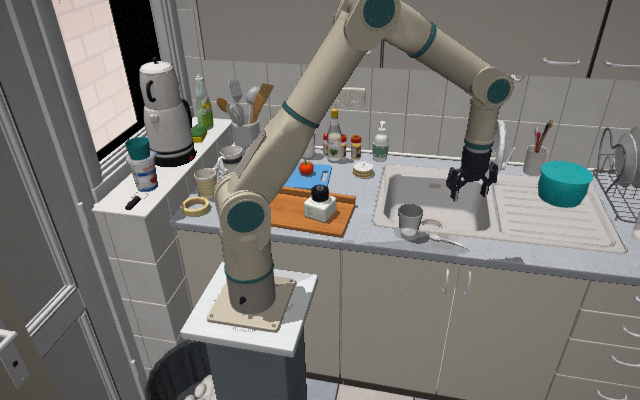

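View pics/top0.png

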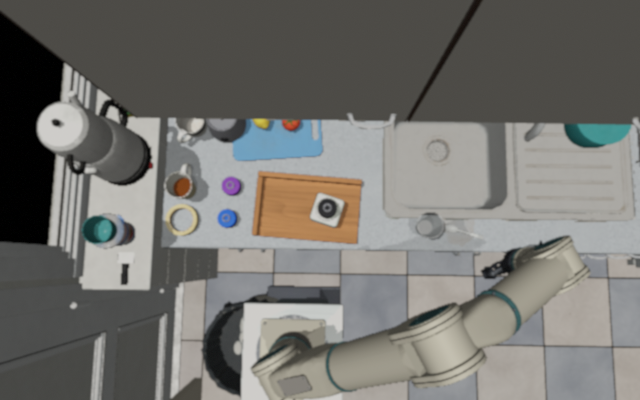

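The top view shows the board at (253–362, 172–243), with its back rail at the upper edge and left rail at the left edge. The cup is at about (327,209). The blue and purple look-alikes are at (228,218) and (231,186). Next I'll zoom in and measure.

```bash
cat > h.py <<'E'
from cell import ctrl
import cv2,numpy as np
def ray(n,uv,z):
    c=ctrl.calibration(n); uv=np.atleast_2d(np.float64(uv))
    d=(np.linalg.inv(c["mtx"])@np.c_[uv,np.ones(len(uv))].T).T@c["R"]
    o=-c["R"].T@c["t"]; return o+d*((z-o[2])/d[:,2])[:,None]
def proj(n,X):
    c=ctrl.calibration(n); p=(c["mtx"]@(c["R"]@np.atleast_2d(X).T+c["t"][:,None])).T; return p[:,:2]/p[:,2:]
E
python3 - <<'E'
from h import *
im=cv2.imread("pics/top0.png"); sc=cv2.imread("pics/scene0.png")
a=cv2.resize(im[165:250,245:370],None,fx=6,fy=6,interpolation=cv2.INTER_CUBIC)
cv2.imwrite("pics/crop0.png",a)
hsv=cv2.cvtColor(im,cv2.COLOR_BGR2HSV)
m=np.zeros(im.shape[:2],np.uint8); roi=np.s_[165:250,245:370]
m[roi]=cv2.inRange(hsv,(3,100,50),(22,255,255))[roi]
m=cv2.morphologyEx(m,cv2.MORPH_CLOSE,np.ones((3,3)))
cs=max(cv2.findContours(m,0,2)[0],key=cv2.contourArea)
h=cv2.approxPolyDP(cv2.convexHull(cs),4,True)[:,0]; print(h.tolist()); print(ray("top",h,16).round(),ray("top",h,44).round())
w=np.zeros_like(m); w[170:240,260:358]=cv2.inRange(hsv,(0,0,150),(180,70,255))[170:240,260:358]
cs=max(cv2.findContours(w,0,2)[0],key=cv2.contourArea); r=cv2.minAreaRect(cs); print("cup",r,ray("top",cv2.boxPoints(r),78).round(1), ray("top",r[0],78))
b=ray("top",cs[:,0],78)[:,:2].astype(np.float32); print("world rect",cv2.minAreaRect(b))
k=np.zeros_like(m); k[190:230,310:350]=cv2.inRange(hsv,(0,0,0),(180,255,75))[190:230,310:350]
cs=max(cv2.findContours(k,0,2)[0],key=cv2.contourArea); r=cv2.minEnclosingCircle(cs); print("cap",r,ray("top",r[0],123.5))
# scene
hs=cv2.cvtColor(sc,cv2.COLOR_BGR2HSV);k=np.zeros_like(m); k[180:206,305:335]=cv2.inRange(hs,(0,0,0),(180,255,75))[180:206,305:335]
cs=max(cv2.findContours(k,0,2)[0],key=cv2.contourArea);print("scene cap box",cv2.boundingRect(cs))
x,y,ww,hh=cv2.boundingRect(cs);print(ray("scene",(x+ww/2-.5,y+hh/2-.5),108))
E
```

```text
[[259, 172], [360, 180], [356, 241], [254, 234]]
[[ 576.  122.   16.]
 [ 554. -211.   16.]
 [ 353. -199.   16.]
 [ 371.  132.   16.]] [[ 571.  118.   44.]
 [ 549. -209.   44.]
 [ 352. -197.   44.]
 [ 370.  128.   44.]]
cup ((308.5, 174.5), (9.0, 97.0), 90.0) [[ 571.   110.6   78. ]
 [ 575.2 -197.3   78. ]
 [ 546.2 -197.4   78. ]
 [ 542.   109.7   78. ]] [[558.56064033 -43.62105531  78.        ]]
world rect ((558.5791625976562, -43.54145812988281), (28.966238021850586, 307.872802734375), 0.780996561050415)
cap ((326.978271484375, 208.06521606445312), 8.993103981018066) [[ 447.14389472 -103.31621872  123.5       ]]
scene cap box (311, 186, 18, 16)
[[ 438.93458165 -103.63897695  108.        ]]
```

View pics/crop0.png

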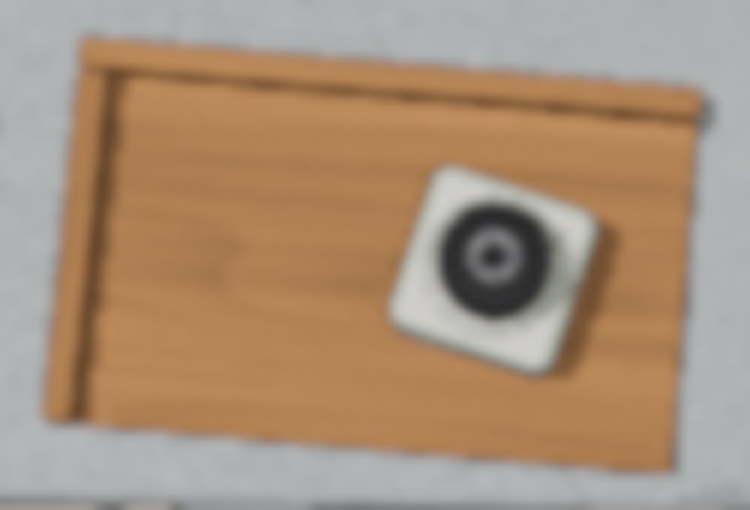

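The crop shows the rail tops' outer corners at crop (82,38), (703,92) and (43,418), and the board's front right corner at (670,470). The cup body's corners are at (440,165), (598,215), (545,375) and (390,320). The cap's top is at (493,255).

```bash
python3 - <<'E'
from h import *
f=lambda p:(np.array(p)+.5)/6-.5+np.array([245,165])
BL,BR,FL=ray("top",f([(80,37),(706,89),(42,420)]),44)[:,:2]; FR=ray("top",f([(672,472)]),16)[0,:2]
print(BL,BR,FL,FR,np.linalg.norm(BL-BR),np.linalg.norm(BL-FL),np.linalg.norm(FR-FL))
a1=np.degrees(np.arctan2(*(BL-BR)[::-1]))-90; a2=np.degrees(np.arctan2(*(BL-FL)[::-1])); a3=np.degrees(np.arctan2(*(FL-FR)[::-1]))-90;print("yaw",a1,a2,a3)
y=np.radians(a1); x=np.array([np.cos(y),np.sin(y)]); l=np.array([-x[1],x[0]])
for o in (BL-105*x-170*l, (BR-105*x+170*l),(FL+105*x-170*l),FR+105*x+170*l): print("board centre",o)
o=(BL+BR+FL+FR)/4+0; nook=o+(105-18-45)*x+(170-18-45)*l; print("nook",nook)
c=ray("top",f([(436,162),(600,213),(548,378),(388,323)]),78)[:,:2]; print("cup",c.mean(0),[np.linalg.norm(c[i]-c[i-1]) for i in range(4)],[np.degrees(np.arctan2(*(c[i]-c[i-1])[::-1]))%90 for i in range(4)])
print("socket",ray("top",f([(493,255)]),128.5),"drum",ray("top",f([(495,259)]),123.5))
E
```

```text
[574.92085998 121.88915373] [ 551.02380421 -216.69052777] [367.76050663 135.61591747] [ 345.99672378 -201.24336169] 339.4219645167215 207.6146334982395 337.5616035642438
yaw -4.0372582637314025 -3.790964791696853 -3.69662432188197
board centre [458.21254355 -40.29644636]
board centre [458.25324023 -39.71984528]
board centre [460.53107061 -41.35476502]
board centre [462.70504021 -39.0577616 ]
nook [509.35460124  63.67025612]
cup [ 448.20133723 -102.8934853 ] [np.float64(88.53807183337013), np.float64(90.2349601992781), np.float64(90.9310265671521), np.float64(88.24820857138869)] [np.float64(74.44079834963175), np.float64(73.34458523576919), np.float64(73.13931485178114), np.float64(71.78060617062899)]
socket [[ 449.56749448 -102.55755264  128.5       ]] drum [[ 448.11468429 -103.62392448  123.5       ]]
```

Checks agree with the given sizes. The board is about 339 × 208 mm at a yaw of −3.9°. The cup sits at (448.5, −103) with a yaw of −16.8°, and the nook is at (509, 64). I'll rotate the tool so its x runs along the cup's y, then go above the cap.

Request:
carry_out(deltas=[0,0,-9.36,0,0,0,-1,0,0,-9.36,0,0,0,-1,0,0,-9.36,0,0,0,-1,0,0,-9.36,0,0,0,-1,0,0,-9.36,0,0,0,-1])

```text
clock: 0.72
eef_pos: [288.8, -581.9, 230.8]
tool_rot: [-3.141, -0.001, 1.283]
force: [-0.2, 0.3, -0.1]
width: 85.0
gripper_force: 0.0
```

Request:
carry_out(deltas=[0,0,0,0.02,0,0,-1,0,0,0,0.045,0.0014,0,-1,0,0,0,0.05,0.0014,0,-1,0,0,0,0.05,0.0014,0,-1,0,0,0,0.05,0.0014,0,-1,0,0,0,0.05,0.0014,0,-1,0,0,0,0.05,0.0014,0,-1,0,0,0,0.05,0.0014,0,-1,0,0,0,0.05,0.0014,0,-1,0,0,0,0.05,0.0014,0,-1,0,0,0,0.03,0.0014,0,-1,0,0,0,0.0097,0,0,-1])

```text
clock: 2.22
eef_pos: [448.7, -101.3, 231.2]
tool_rot: [-3.141, -0.0, 1.281]
force: [-0.3, -0.1, -0.1]
width: 85.5
gripper_force: 0.0
```

Request:
carry_out(deltas=[0,0,0,0,0,0.01,-1,0,0,0,-0.001,0,0.02,-1,0,0,0,0,0,0.025,-1,0,0,0,0,0,0.025,-1,0,0,0,0,0,0.02,-1,0,0,0,0,0,0.01,-1,0,0,0,0,0,0,-1])

```text
clock: 3.1
eef_pos: [447.2, -105.0, 120.6]
tool_rot: [-3.14, 0.001, 1.276]
force: [-0.5, -0.1, -1.4]
width: 85.8
gripper_force: 0.0
```

```bash
python3 - <<'E'
from h import *
a=ctrl.get_image("scene")[:,:,::-1]; b=ctrl.get_image("top")[:,:,::-1]
A=cv2.resize(a[140:240,240:380],(700,500),interpolation=cv2.INTER_CUBIC)
cv2.imwrite("pics/s1.png",A)
print(ctrl.read_state()["eef_pos"],ctrl.read_state()["qpos"].round(2))
E
```

```text
[ 448.18203237 -104.62410694  121.62089291] [ 0.3   0.55 -0.19  2.13  0.22  0.48 -0.35]
```

View pics/s1.png

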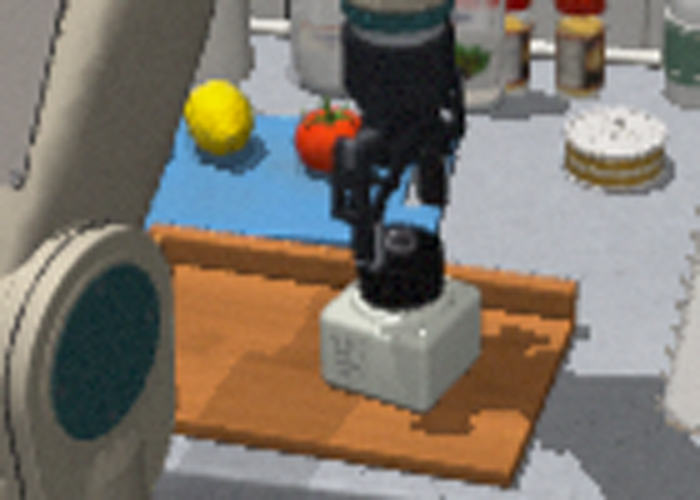

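The scene crop shows the open fingers straddling the cap: near fingertip at (368,260), far one at (432,195), cap top at (402,240). It's well centred, so I'll descend and close.

Request:
carry_out(deltas=[0,0,0,0.001,0,0.01,-1,0,0,0,0,0,0.012,-1,0,0,0,0,0,0.01,-1,0,0,0,0,0,0.005,-1,0,0,0,0,0,0,-1,0,0,0,0,0,0,-1])

```text
clock: 3.95
eef_pos: [448.5, -103.1, 84.4]
tool_rot: [3.141, -0.0, 1.278]
force: [0.4, -0.2, 0.3]
width: 85.3
gripper_force: 0.0
```

Request:
carry_out(deltas=[0,0,0,0,0,0,-0.5,0,0,0,0,0,0,0,0,0,0,0,0,0,0.5,0,0,0,0,0,0,1,0,0,0,0,0,0,1,0,0,0,0,0,0,1,0,0,0,0,0,0,1,0,0,0,0,0,0,1])

```text
clock: 4.95
eef_pos: [448.6, -103.2, 84.8]
tool_rot: [3.141, -0.0, 1.278]
force: [-0.5, -0.6, 5.7]
width: 59.0
gripper_force: 63.1
```

Request:
carry_out(deltas=[0,0,-3,0,0,0,1,0,0,-4,0,0,0,1,0,0,-4,0,0,0,1,0,0,-1.9,0,0,0,1,0,0,0,0,0,0,1])

```text
clock: 5.58
eef_pos: [449.1, -103.2, 85.0]
tool_rot: [3.14, 0.0, 1.503]
force: [-0.4, 0.1, 8.1]
width: 58.8
gripper_force: 63.3
```

Request:
carry_out(deltas=[0,0,0,0.005,0.001,0,1,0,0,0,0.01,0.003,0,1,0,0,0,0.015,0.004,0,1,0,0,0,0.02,0.005,0,1,0,0,0,0.02,0.005,0,1,0,0,0,0.02,0.005,0,1,0,0,0,0.02,0.005,0,1,0,0,0,0.02,0.005,0,1,0,0,0,0.015,0.005,0,1,0,0,0,0.01,0.003,0,1,0,0,0,0.006,0.002,0,1,0,0,0,0.002,0,0,1])

```text
clock: 7.08
eef_pos: [499.9, 51.6, 84.8]
tool_rot: [-3.137, 0.007, 1.499]
force: [-5.1, -10.6, 13.4]
width: 59.2
gripper_force: 63.9
```

```bash
python3 - <<'E'
from h import *
b=ctrl.get_image("top")[:,:,::-1]
cv2.imwrite("pics/t2.png",cv2.resize(b[165:250,245:370],None,fx=6,fy=6,interpolation=cv2.INTER_CUBIC))
s=ctrl.read_state();print({k:np.round(s[k],3) for k in("eef_pos","tool_rot","force","torque","qpos","width")})
E
```

```text
{'eef_pos': array([499.931,  51.818,  84.811]), 'tool_rot': array([-3.137,  0.007,  1.5  ]), 'force': array([-5.163, -9.593, 13.731]), 'torque': array([-2.202,  0.94 , -0.033]), 'qpos': array([-0.041,  0.658, -0.181,  2.041,  0.258,  0.47 , -0.488]), 'width': np.float64(58.75)}
```

View pics/t2.png

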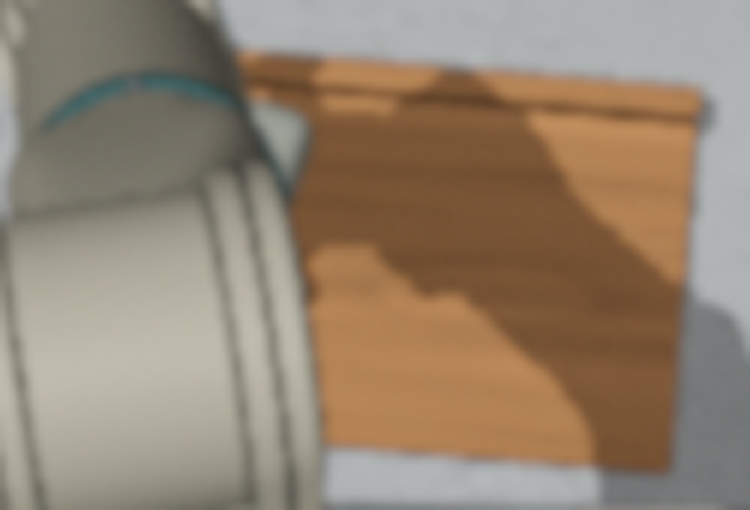

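The arm hides most of the cup from the top camera. Only its back right top corner shows, at about crop (308,112). I'll ease the down-force slightly and keep nudging towards the corner, watching the forces.

Request:
carry_out(deltas=[0,0,0,0,0,-0.001,1,0,0,0,0,0,0,1,0,0,0,0,0,0,1])

```text
clock: 7.5
eef_pos: [500.1, 52.4, 85.4]
tool_rot: [-3.137, 0.006, 1.5]
force: [-3.5, -8.5, 8.1]
width: 59.1
gripper_force: 63.2
```

Request:
carry_out(deltas=[0,0,0,0.001,0.001,0,1,0,0,0,0.001,0.001,0,1,0,0,0,0.001,0.001,0,1,0,0,0,0,0,0,1,0,0,0,0,0,0,1])

```text
clock: 8.12
eef_pos: [500.3, 53.5, 85.2]
tool_rot: [-3.132, 0.009, 1.499]
force: [-8.8, -9.9, 12.9]
width: 59.1
gripper_force: 64.0
```

```bash
python3 - <<'E'
from h import *
f=lambda p:(np.array(p)+.5)/6-.5+np.array([245,165])
print(ray("top",f([(308,112)]),78))
yb=np.radians(-3.9);x=np.array([np.cos(yb),np.sin(yb)]);l=np.array([-x[1],x[0]]);print("expected flush corner",np.array([509.4,63.7])+45*x-45*l)
b=ctrl.get_image("scene")[:,:,::-1]
cv2.imwrite("pics/s3.png",cv2.resize(b[140:240,240:380],(700,500),interpolation=cv2.INTER_CUBIC))
s=ctrl.read_state();print({k:np.round(s[k],3) for k in("eef_pos","tool_rot","force","torque")})
E
```

```text
[[529.92261111  -4.32696562  78.        ]]
expected flush corner [551.23510447  15.74351937]
{'eef_pos': array([500.269,  53.535,  85.232]), 'tool_rot': array([-3.132,  0.009,  1.499]), 'force': array([ -8.584, -10.587,  13.324]), 'torque': array([-2.389,  1.746, -0.071])}
```

View pics/s3.png

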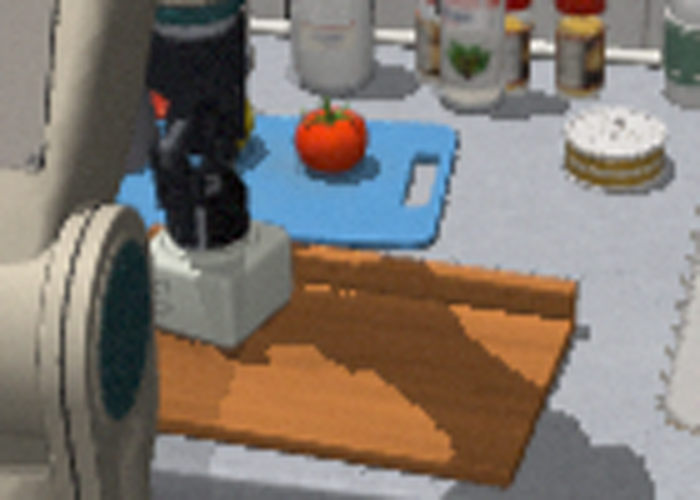

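The scene crop shows the cup's base corners at about (232,348) for front right and (292,300) for back right, with its front edge running left to (155,333). I'll check its yaw from those points.

```bash
python3 - <<'E'
from h import *
f=lambda p:(np.array(p)+.5)/5-.5+np.array([240,140])
P=ray("scene",f([(232,348),(292,300),(155,333)]),17)[:,:2]; print(P)
print(np.degrees(np.arctan2(*(P[1]-P[0])[::-1])),np.linalg.norm(P[1]-P[0]),np.degrees(np.arctan2(*(P[2]-P[0])[::-1]))-90)
# predictions: base corners for cup centred at TCP, yaw candidates
for yaw in(-3.9,-17,-25):
    y=np.radians(yaw);x=np.array([np.cos(y),np.sin(y)]);l=np.array([-x[1],x[0]]);c=np.array([500.3,53.5])
    for z in (16,78):
        X=np.array([[*(c+a*x+b*l),z] for a,b in((-45,-45),(45,-45),(-45,45))]);print(yaw,z,((proj("scene",X)-[240,140]+.5)*5).round().tolist())
X=np.array([[*np.array([551.2,15.7]),z] for z in(16,44)]);print(((proj("scene",X)-[240,140])*5).round())
print(ray("scene",f([(510,487),(578,300)]),16), )
E
```

```text
[[ 4.51210977e+02  2.67151921e+01]
 [ 5.22886563e+02 -4.49709546e-01]
 [ 4.59657357e+02  8.85475994e+01]]
-20.756606597994395 76.6506454691045 -7.778527020834204
-3.9 16 [[253.0, 351.0], [291.0, 287.0], [139.0, 334.0]]
-3.9 78 [[249.0, 280.0], [288.0, 218.0], [132.0, 263.0]]
-17 16 [[234.0, 355.0], [298.0, 297.0], [133.0, 324.0]]
-17 78 [[229.0, 284.0], [295.0, 227.0], [127.0, 253.0]]
-25 16 [[222.0, 357.0], [300.0, 303.0], [132.0, 318.0]]
-25 78 [[217.0, 286.0], [297.0, 233.0], [125.0, 247.0]]
[[279. 277.]
 [277. 246.]]
[[ 325.95830525 -202.94483259   16.        ]
 [ 565.15395852 -212.99053275   16.        ]]
```

The cup's yaw is still about −17°, and its corners touch both rails. The cap turned on the cup instead of taking the cup with it. I'll back off, relieve the down-force, and see whether the cup turns.

Request:
carry_out(deltas=[0,0,0,-0.004,-0.004,0,1,0,0,0,-0.004,-0.004,0,1,0,0,0,-0.004,-0.004,0,1,0,0,0,0,0,0,1,0,0,0,0,0,0,1])

```text
clock: 8.8
eef_pos: [493.2, 48.8, 85.6]
tool_rot: [3.141, -0.001, 1.503]
force: [1.5, 0.9, 3.3]
width: 58.9
gripper_force: 64.4
```

Request:
carry_out(deltas=[0,0,0,0,0,-0.0005,1,0,0,0,0,0,0,1,0,0,0,0,0,0,1])

```text
clock: 9.18
eef_pos: [492.7, 48.5, 85.7]
tool_rot: [-3.142, -0.0, 1.503]
force: [2.2, 2.9, -0.2]
width: 58.9
gripper_force: 64.4
```

Request:
carry_out(deltas=[0,0,-2.5,0,0,0.0002,1,0,0,-2.5,0,0,0,1,0,0,-2.5,0,0,0,1,0,0,-2.5,0,0,0,1,0,0,0,0,0,0,1])

```text
clock: 9.8
eef_pos: [492.1, 47.7, 85.8]
tool_rot: [-3.14, 0.001, 1.679]
force: [-0.8, 1.5, 6.4]
width: 58.7
gripper_force: 65.2
```

```bash
python3 - <<'E'
from h import *
b=ctrl.get_image("scene")[:,:,::-1]; t=ctrl.get_image("top")[:,:,::-1]
A=cv2.resize(b[165:225,265:305],(400,600),interpolation=cv2.INTER_CUBIC)
B=cv2.resize(t[165:215,245:315],(400,286),interpolation=cv2.INTER_CUBIC); B=np.vstack([B,np.zeros((314,400,3),np.uint8)])
cv2.imwrite("pics/s4.png",np.hstack([A,B]))
s=ctrl.read_state();print({k:np.round(s[k],3) for k in("eef_pos","tool_rot","force","torque")})
c=s["eef_pos"][:2]
for yaw in(-3.9,-10,-17,-20):
    y=np.radians(yaw);x=np.array([np.cos(y),np.sin(y)]);l=np.array([-x[1],x[0]])
    for z in (16,78):
        X=np.array([[*(c+a*x+b*l),z] for a,b in((-45,-45),(45,-45))]);print(yaw,z,((proj("scene",X)-[265,165]+.5)*10).round().tolist(),((proj("top",X[1:])-[245,165]+.5)*5.71+[400,0]).round().tolist())
E
```

```text
{'eef_pos': array([492.058,  47.716,  85.762]), 'tool_rot': array([-3.140e+00,  1.000e-03,  1.679e+00]), 'force': array([-0.741,  0.226,  5.951]), 'torque': array([0.125, 0.047, 0.067])}
-3.9 16 [[265.0, 466.0], [342.0, 338.0]] [[693.0, 118.0]]
-3.9 78 [[257.0, 323.0], [335.0, 198.0]] [[686.0, 100.0]]
-10 16 [[248.0, 471.0], [349.0, 346.0]] [[700.0, 127.0]]
-10 78 [[239.0, 328.0], [343.0, 207.0]] [[694.0, 109.0]]
-17 16 [[227.0, 475.0], [355.0, 357.0]] [[707.0, 138.0]]
-17 78 [[218.0, 332.0], [349.0, 217.0]] [[701.0, 121.0]]
-20 16 [[218.0, 476.0], [357.0, 361.0]] [[709.0, 144.0]]
-20 78 [[209.0, 333.0], [351.0, 221.0]] [[703.0, 127.0]]
```

View pics/s4.png

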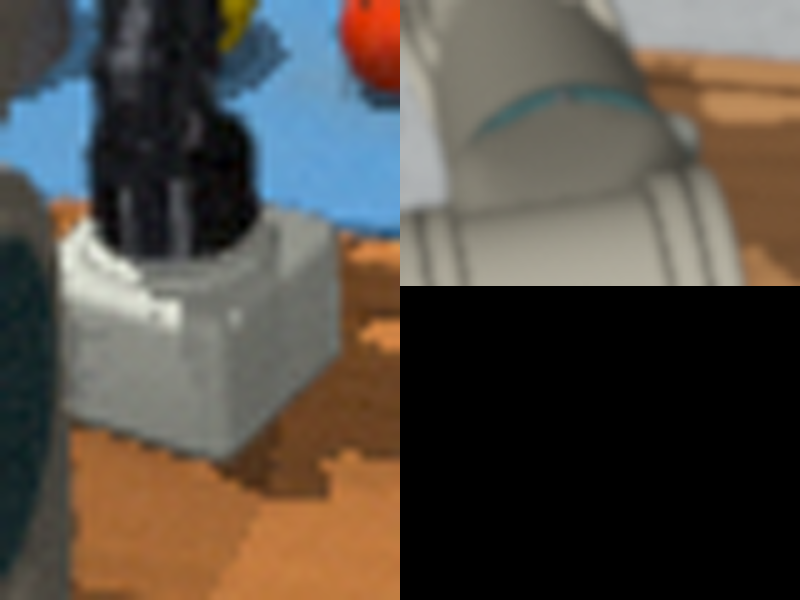

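The base corners are at (225,460) and (340,350), so the cup's yaw is still about −17° and the cap turned counter-clockwise on it. That means a right-hand thread that I have partly loosened. I'll push into both rails, which square the cup up, while turning slightly the same way. Once it's braced I'll re-tighten the cap.

Request:
carry_out(deltas=[0,0,0,0.002,0.003,-0.0006,1,0,0,0,0.002,0.003,0,1,0,0,0,0.002,0.003,0,1,0,0,0,0.002,0.003,0,1,0,0,0,0.002,0.003,0,1,0,0,0,0.001,0.002,0,1,0,0,0,0,0,0,1])

```text
clock: 10.78
eef_pos: [501.4, 55.6, 85.3]
tool_rot: [-3.127, 0.007, 1.676]
force: [-8.5, -6.5, 11.0]
width: 58.8
gripper_force: 65.8
```

Request:
carry_out(deltas=[0,0,-1.5,0,0,0,1,0,0,-1.5,0,0,0,1,0,0,-1.5,0,0,0,1,0,0,-1.5,0,0,0,1,0,0,0,0,0,0,1])

```text
clock: 11.4
eef_pos: [504.6, 56.1, 85.7]
tool_rot: [-3.132, 0.005, 1.781]
force: [-4.4, -7.5, 6.9]
width: 59.1
gripper_force: 65.3
```

The cup is now turning, since x went up while the force dropped. I'll continue.

Request:
carry_out(deltas=[0,0,-1.5,0.002,0.002,0,1,0,0,-1.5,0.002,0.002,0,1,0,0,-1.5,0,0,0,1,0,0,-1.5,0,0,0,1,0,0,0,0,0,0,1])

```text
clock: 12.02
eef_pos: [509.2, 61.8, 85.8]
tool_rot: [-3.135, 0.003, 1.886]
force: [-2.2, -5.4, 4.6]
width: 59.1
gripper_force: 65.0
```

Request:
carry_out(deltas=[0,0,0,0.002,0.002,0,1,0,0,0,0.002,0.002,0,1,0,0,0,0,0,0,1,0,0,0,0,0,0,1])

```text
clock: 12.52
eef_pos: [509.5, 65.3, 85.6]
tool_rot: [-3.13, 0.005, 1.886]
force: [-4.7, -7.3, 8.3]
width: 58.9
gripper_force: 65.5
```

```bash
python3 - <<'E'
from h import *
b=ctrl.get_image("scene")[:,:,::-1]; t=ctrl.get_image("top")[:,:,::-1]
A=cv2.resize(b[165:225,260:300],(400,600),interpolation=cv2.INTER_CUBIC)
B=cv2.resize(t[165:215,245:315],(400,286),interpolation=cv2.INTER_CUBIC); B=np.vstack([B,np.zeros((314,400,3),np.uint8)])
cv2.imwrite("pics/s5.png",np.hstack([A,B]))
s=ctrl.read_state();print({k:np.round(s[k],3) for k in("eef_pos","tool_rot","force","torque","qpos")})
c=s["eef_pos"][:2]
for yaw in(-3.9,-7,-10):
    y=np.radians(yaw);x=np.array([np.cos(y),np.sin(y)]);l=np.array([-x[1],x[0]])
    for z in (16,78):
        X=np.array([[*(c+a*x+b*l),z] for a,b in((-45,-45),(45,-45))]);print(yaw,z,((proj("scene",X)-[260,165]+.5)*10).round().tolist(),((proj("top",X[1:])-[245,165]+.5)*5.71+[400,0]).round().tolist())
E
```

```text
{'eef_pos': array([509.54 ,  65.358,  85.594]), 'tool_rot': array([-3.13 ,  0.005,  1.886]), 'force': array([-5.935, -7.506,  8.44 ]), 'torque': array([-1.697,  1.1  ,  0.028]), 'qpos': array([ 0.006,  0.677, -0.289,  2.005,  0.379,  0.522, -0.241])}
-3.9 16 [[281.0, 435.0], [359.0, 309.0]] [[663.0, 87.0]]
-3.9 78 [[272.0, 293.0], [352.0, 171.0]] [[655.0, 68.0]]
-7 16 [[273.0, 437.0], [362.0, 313.0]] [[667.0, 92.0]]
-7 78 [[264.0, 295.0], [355.0, 175.0]] [[659.0, 73.0]]
-10 16 [[264.0, 439.0], [366.0, 318.0]] [[670.0, 97.0]]
-10 78 [[255.0, 297.0], [359.0, 179.0]] [[663.0, 78.0]]
```

View pics/s5.png

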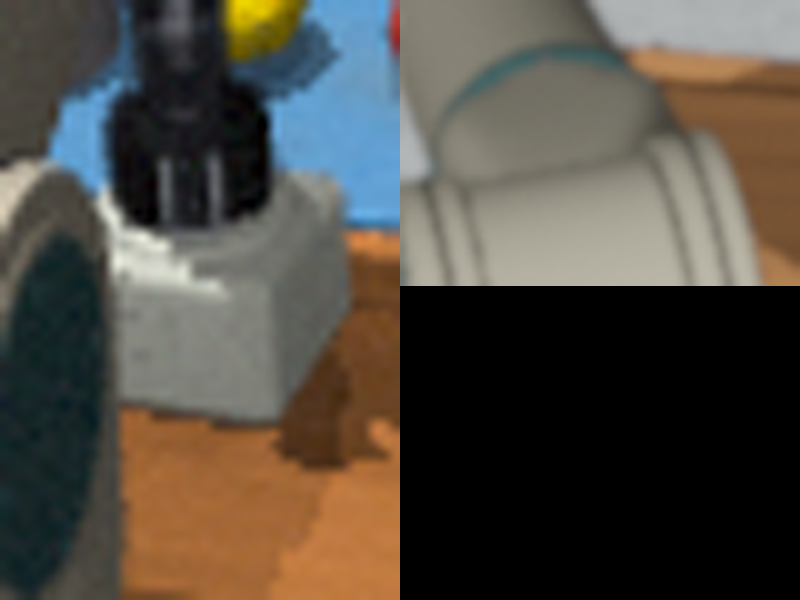

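The base edge runs from (278,415) to (350,300), a slope of −1.6, which is a yaw of about −4°: square with the board. The cup's position also matches the nook. I'll seat it firmly, then re-tighten clockwise while it's braced.

Request:
carry_out(deltas=[0,0,0,0.0013,0.0025,0,1,0,0,0,0.0013,0.0025,0,1,0,0,0,0,0,0,1,0,0,0,0,0,0,1])

```text
clock: 13.12
eef_pos: [509.9, 66.0, 85.3]
tool_rot: [-3.121, 0.008, 1.884]
force: [-11.8, -12.4, 16.3]
width: 59.1
gripper_force: 66.3
```

Request:
carry_out(deltas=[0,0,3,0,0,0,1,0,0,4,0,0,0,1,0,0,4,0,0,0,1,0,0,4,0,0,0,1,0,0,3,0,0,0,1,0,0,2,0,0,0,1,0,0,0,0,0,0,1,0,0,0,0,0,0,1])

```text
clock: 14.12
eef_pos: [511.2, 66.7, 85.3]
tool_rot: [-3.128, 0.012, 1.536]
force: [-8.7, -13.0, 11.4]
width: 59.0
gripper_force: 65.7
```

```bash
python3 - <<'E'
from h import *
s=ctrl.read_state();print({k:np.round(s[k],3) for k in("eef_pos","tool_rot","force","torque","qpos")})
E
```

```text
{'eef_pos': array([511.189,  66.67 ,  85.298]), 'tool_rot': array([-3.128,  0.012,  1.536]), 'force': array([ -8.737, -12.994,  11.429]), 'torque': array([-2.792,  1.786,  0.185]), 'qpos': array([-0.061,  0.673, -0.193,  1.997,  0.264,  0.512, -0.482])}
```

It's braced with about 9 N and 13 N on the rails, and the cap is back near tight. Now I'll unscrew counter-clockwise by 46°, which should stop just short of the end stop.

Request:
carry_out(deltas=[0,0,-3,0,0,0,1,0,0,-5,0,0,0,1,0,0,-5,0,0,-0.0002,1,0,0,-5,0,0,-0.0002,1,0,0,-5,0,0,-0.0002,1,0,0,-5,0,0,-0.0002,1,0,0,-5,0,0,-0.0002,1,0,0,-5,0,0,0,1,0,0,-4,0,0,0,1,0,0,-4,0,0,0,1,0,0,0,0,0,0,1,0,0,0,0,0,0,1])

```text
clock: 15.62
eef_pos: [510.7, 67.7, 85.7]
tool_rot: [-3.123, -0.002, 2.339]
force: [-10.2, -8.7, 8.5]
width: 58.8
gripper_force: 65.5
```

```bash
python3 - <<'E'
from h import *
s=ctrl.read_state();print({k:np.round(s[k],3) for k in("eef_pos","tool_rot","force","torque","qpos")}, np.degrees(s["tool_rot"][2]))
E
```

```text
{'eef_pos': array([510.704,  67.673,  85.736]), 'tool_rot': array([-3.123e+00, -2.000e-03,  2.339e+00]), 'force': array([-10.159,  -8.703,   8.481]), 'torque': array([-2.072,  1.976, -0.034]), 'qpos': array([ 0.082,  0.698, -0.415,  1.993,  0.514,  0.573,  0.077])} 134.00904930460572
```

It turned freely to 134° with no stop. I'll ease the lateral push, which also levels the tool, then try a small lift.

Request:
carry_out(deltas=[0,0,0,0,-0.002,0,1,0,0,0,0,-0.002,0,1,0,0,0,0,-0.001,0,1,0,0,0,0,0,0,1,0,0,0,0,0,0,1])

```text
clock: 16.25
eef_pos: [510.5, 66.8, 86.2]
tool_rot: [-3.131, -0.0, 2.34]
force: [-4.3, -5.6, 4.1]
width: 59.2
gripper_force: 64.9
```

Request:
carry_out(deltas=[0,0,0,0,-0.001,-0.001,1,0,0,0,0,-0.0005,-0.001,1,0,0,0,0,0,-0.0005,1,0,0,0,0,0,0,1])

```text
clock: 16.75
eef_pos: [510.5, 66.8, 88.6]
tool_rot: [-3.134, -0.001, 2.34]
force: [-2.3, -5.5, -0.2]
width: 58.6
gripper_force: 64.7
```

Request:
carry_out(deltas=[0,0,0,-0.0005,0,-0.001,1,0,0,0,0,0,-0.001,1,0,0,0,0,0,0,1])

```text
clock: 17.12
eef_pos: [510.6, 67.0, 90.5]
tool_rot: [-3.134, -0.001, 2.34]
force: [-3.8, -4.7, -2.7]
width: 58.5
gripper_force: 64.8
```

```bash
python3 - <<'E'
from h import *
b=ctrl.get_image("scene")[:,:,::-1]
cv2.imwrite("pics/s6.png",cv2.resize(b[165:225,260:300],(400,600),interpolation=cv2.INTER_CUBIC))
s=ctrl.read_state();print({k:np.round(s[k],3) for k in("eef_pos","tool_rot","force","torque")})
E
```

```text
{'eef_pos': array([510.632,  67.015,  90.456]), 'tool_rot': array([-3.134e+00, -1.000e-03,  2.340e+00]), 'force': array([-3.378, -4.406, -2.016]), 'torque': array([-1.065,  0.69 ,  0.021])}
```

View pics/s6.png

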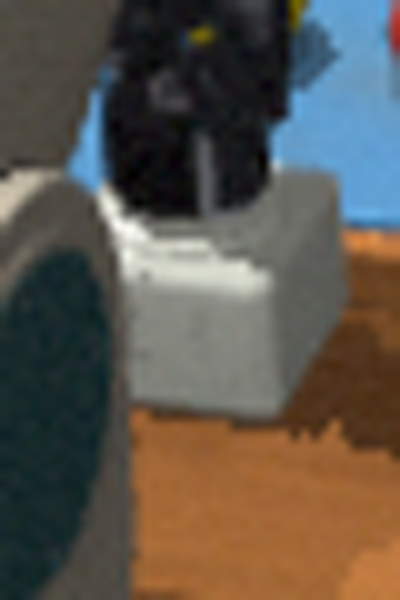

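The cup's base is unchanged at (278,415) and (350,300), while the cap's lower edge has risen. It's free and the cup is still square and standing. I'll ease the remaining side load and lift straight up.

Request:
carry_out(deltas=[0,0,0,0,-0.001,-0.001,1,0,0,0,0,-0.001,-0.002,1,0,0,0,0,0,-0.002,1,0,0,0,0,0,0,1])

```text
clock: 17.68
eef_pos: [511.3, 68.0, 96.7]
tool_rot: [-3.14, -0.0, 2.341]
force: [-3.1, -4.1, -2.2]
width: 58.9
gripper_force: 64.9
```

Request:
carry_out(deltas=[0,0,0,0,0,-0.003,1,0,0,0,0,0,-0.004,1,0,0,0,0,0,-0.005,1,0,0,0,0,0,-0.007,1,0,0,0,0,0,-0.01,1,0,0,0,0,0,-0.01,1,0,0,0,0,0,-0.01,1,0,0,0,0,0,-0.01,1,0,0,0,0,0,-0.01,1,0,0,0,0,0,-0.005,1,0,0,0,0,0,0,1,0,0,0,0,0,0,1])

```text
clock: 19.18
eef_pos: [512.0, 68.5, 170.4]
tool_rot: [-3.141, -0.0, 2.34]
force: [-0.7, 0.2, -0.9]
width: 58.8
gripper_force: 65.1
```

```bash
python3 - <<'E'
from h import *
b=ctrl.get_image("scene")[:,:,::-1]; t=ctrl.get_image("top")[:,:,::-1]
A=cv2.resize(b[125:225,240:320],(480,600),interpolation=cv2.INTER_CUBIC)
B=cv2.resize(t[100:260,150:500],(320,146)); B=np.vstack([B,np.zeros((454,320,3),np.uint8)])
cv2.imwrite("pics/s7.png",np.hstack([A,B]))
s=ctrl.read_state();print({k:np.round(s[k],3) for k in("clock","eef_pos","tool_rot","force","torque","width")})
E
```

```text
{'clock': np.float64(19.275), 'eef_pos': array([511.963,  68.488, 170.368]), 'tool_rot': array([-3.141, -0.   ,  2.34 ]), 'force': array([-0.627,  0.083, -1.631]), 'torque': array([ 0.017,  0.038, -0.042]), 'width': np.float64(58.935)}
```

View pics/s7.png

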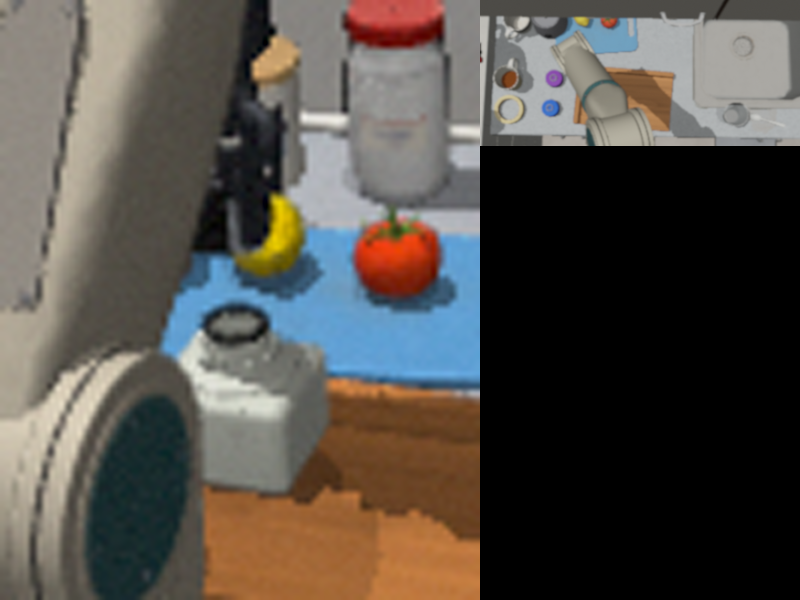

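The cup stands square in its corner with the open neck visible at (237,322). The gripper still holds the blade unit level (width 58.9 mm), about 80 mm up. The mug, glass and spoon haven't moved. Handing in.

```bash
python3 -c "
from cell import ctrl
print(ctrl.finish_job())"
```

```text
the job is handed in; nothing more can be done
None
```

I slid the cup square into the rail corner, unscrewed the cap counter-clockwise (right-hand thread) and handed in with it held level about 80 mm above its seat; before bracing, my first turns had partly loosened it, so I re-tightened it to within about 2° once the cup was braced, then unscrewed it.

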